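# Open the specimen locker gate and hold it wide

### The job

The small white bottle with the blue cap stands on the yellow-ringed mark, in the way of the specimen locker's gate: slide it along the desk, without lifting or tipping it, onto the middle of the blue-ringed mark and let go of it. Then release the gate's two catches by squeezing each coloured tab against the black post behind it until it stops, the red one first and then the yellow one, and swing the gate by its blue upright post past its click stop until it stands wide open, about square to the locker's front. Finish while still holding the gate wide open with the fingers (it swings back if let go), and leave the other things where they are.

Things in the scene. Friction and masses are not known exactly. Their poses are not given: they have to be found in the camera images.
- bottle_mid (a point): Centre, half-way up (33 mm above the desk), of the loose small white bottle with a blue screw cap: body 35 mm diameter up to 50 mm, cap 23 mm diameter from 50 to 66 mm, about 60 g. Grasp the body.
- park_mark: Flat white disc with a blue rim, 58 mm diameter, lying flush on the desk to the left of the locker; origin at its centre at desk height. The bottle has to be slid here. It can be slid over. The straight way from the bottle to here is free.
- near_mark: Flat white disc with a yellow rim, 58 mm diameter, flush on the desk in front of the gate; origin at its centre. The bottle starts on it.
- locker: Fixed white specimen locker, 100 mm deep, 170 wide, roof at 110 mm, turned a little. Origin: centre of its underside; x points into it (away from the gate), y to its left seen from the gate. The gate closes its front (x = -50 mm). On the roof's front edge: red catch at y = +66 mm, gate's blue post at +22, yellow catch at -22. A foot 8 mm high in front, lower right, carries the click stop's ball.
- red_pinch (a point): Where to squeeze the red catch from above, along the locker's x: midway between the fingers when fully squeezed, 144 mm above the desk. Front face of the red tab (16 wide, 6 thick, top at 160 mm) is 22 mm from here towards -x when closed, 10 mm when squeezed; back face of the fixed black post 10.5 mm towards +x. Outer width 33 mm closed, 21 squeezed. Below 121 mm the catch's arm lies in front.
- yellow_pinch (a point): The same for the yellow catch, 88 mm to the right of the red one (locker's -y); same sizes and behaviour. Both points are fixed to the locker.
- red_catch (a joint): Angle of the red catch, rad: 0 closed (its steel nose hooks in front of the gate's top rail), 0.42 fully squeezed; released above 0.3. Squeezing takes about 4 N; no spring: it stays where it is put.
- yellow_catch (a joint): Angle of the yellow catch, rad: 0 closed, 0.42 fully squeezed, released above 0.3.
- gate (a joint): Angle of the gate, rad: 0 closed, 1.57 square to the front, stop at 1.6. It turns about the upright hinge at its right-hand end, towards the robot, counter-clockwise from above. A weak spring pulls it shut (about 4 N at the post when wide open); a click stop (spring ball) at 0.6 rad takes about 5 to 8 N more at the post to pass; let go, it swings back to the click stop.
- gate_post (a point): Middle (139 mm above the desk) of the gate's round blue upright post: 13 mm diameter, 15 at its top, from 112 to 160 mm. It moves on a circle of 102 mm radius about gate_hinge. Its x axis is square to the gate, its y axis runs from the hinge to the free end. The gate is 160 mm long, 8 thick, from 20 to 113 mm above the desk.
- gate_hinge (a point): Point on the gate's upright hinge axis, at the height of gate_post. Fixed to the locker.
- dropper_bottle: Bystander: amber dropper bottle, 29 mm diameter, 102 mm high, origin under its centre. Loose; not to be disturbed.
- spare_eyepiece: Bystander: black eyepiece, 39 mm diameter, 46 mm high, origin under its centre. Loose; not to be disturbed.
- slide_box: Bystander: green slide box, 73 x 105 x 34 mm, origin under its centre. Loose; not to be disturbed.
- eraser: Bystander: blue and white eraser, 19 x 44 x 12 mm, origin under its centre. Loose; not to be disturbed.
- tally_counter: Bystander: metal tally counter, 23 x 74 x 54 mm, origin under its centre. Loose; not to be disturbed.
Things that resemble listed ones, but are neither listed nor needed, are in the scene too. Leave any green look-alike of the part that bears bottle_mid alone.

How it is judged:
By the outcome, as a careful person would: the job done as asked, in the order asked, and still so for the second after the job is handed in, while the arm keeps its last pose, push and grip.
It also fails if it takes over 64 s, if anything falls off the work surface, if the arm or the gripper's body presses on something with over 40 N, if the wrist force passes 120 N, or if a joint passes its speed limit or range.

### The arm

A 6-joint arm with a two-finger parallel gripper is mounted at the origin on a cart in front of the work surface, level with it; the furniture and walls round the work are solid. World frame = base frame: x ahead of the robot, y to its left, z up, the work surface at z = 0. Lengths are in m, angles in degrees, forces in N, time in s.
With the tool pointing down it reaches from about 0.25 to 0.725 m from the base axis. Payload 9.7 kg.
Tool frame: the origin (TCP) lies midway between the tips of the shut fingers; the grasp point (between the pads) lies 19 mm behind it; z points along the fingers, y is the line along which they close (so a half turn about z gives the same grasp; the last joint's range is limited). The gripper opens to 85 mm and grips with 20 to 120 N. Pads are 22 mm wide; open, the fingers measure 114 mm over their backs; the gripper's body (76 mm by 85 mm) begins 54 mm behind the grasp point. The pads swing forward as they close: fully open they stand 13 mm farther back than shut.
Start: joints at [70.015, 4.979, 10.078, 95.1, 0, 90], TCP at [0.188, 0.517, 0.194] pointing down, gripper open.
Joint ranges: [-179.16, 179.16], [-48.56, 103.87], [-65.8, 70.77], [-126.05, 130.52], [-82.76, 87.17], [-180, 180]. Speed limits (degrees/s): [127.2, 127.2, 147.25, 180, 180, 180].

### API

Orientations are given as [roll, pitch, yaw] about the fixed x, y, z axes, in that order (R = Rz(yaw) Ry(pitch) Rx(roll)).
In Python, from workcell import bot gives the robot as it stands. The module is installed in compiled form; this text tells all that it offers.
- The arm moves only by the tool send_rows, never from a script. Its argument "moves" is one flat list of numbers, 7 for each row, row after row: the shift along the world's x, y, z normalised to -1 to 1, where 1 is 0.025 m, then the turn, a rotation vector about the world's x, y, z normalised to -1 to 1, where 1 is 0.15 rad, then the closure, from -1 (fully open) to 1 (shut), so that 0 is half open. A call has 1 to 8 rows; each row shifts and turns the commanded pose from where the row before left it; what a row does not reach is not made up. A row lasts 1/8 s, in which the tool goes at most 62.5 mm and 10.7 degrees, less where a joint would pass 70% of its speed; a pose out of reach is approached as far as the arm can. A call with a number of a shift or a turn outside -1 to 1 is refused whole. A call with a gripper value outside its range is refused whole. The fingers move at their own pace and stop on an object; "squeeze" is the grip in N (left out, the last holds). Time passes only in rows, so rows that do not move let the fingers close. It gives the time, the measured TCP pose, the force, the opening and the grip force at its end, in the units of the state.
- bot.get_obs(): the state, without advancing time (a new reading comes with each control period).
- bot.camera(name): name is "scene" or "top" or "wrist"; returns a dict with "color" (384x512x3 uint8, red, green, blue), "camera_matrix" (3x3 intrinsics, pixels), "R" (3x3) and "t" (3): a world point X has camera coordinates R X + t. Camera axes: x right, y down, z forward; pixel columns grow to the right and rows downward; lengths in m; the calibration is good to about 2 mm. The wrist camera is an equidistant fisheye: a pixel r from the principal point sees the ray r / f radians off the axis. A picture is of the moment at which its call begins. There is no depth.
- bot.job_done(): hands the job in; it is judged then, once.
Trained networks look in the newest picture that a camera, given by its name, has taken for a name from the list of things; names that differ only in an ending like _2 or _b are one class to them, and where a whole thing is asked for, a point or a joint stands for the part that bears it (a point fixed in the world has none). Each returns a list of dicts, best first, with "p" (0 to 1); they miss things now and then, are a little off and sometimes report something else, mostly with a low value. They report only what shows in the picture. A call takes as long as a camera call. They do not tell look-alikes from the thing itself.
- bot.boxes_of(camera, query): "extent" ([left, top, right, bottom] in pixels, round what is visible of it).
- bot.trace(camera, query): "region" (384x512 bool, what is visible of it) and "extent" ([left, top, right, bottom] in pixels, round what is visible of it).
- bot.landmark_of(camera, query): "pixel" ([column, row] in pixels: a listed point, or the origin of a listed thing).
The state is a dict: "time": time; "q": joint angles; "qd": joint speeds; "joint_efforts": joint torques, N m; "ee_pos": TCP position; "tcp_rot": TCP orientation; "wrist_force": force on the tool from outside, world axes, zero at the start; "torque": the same for the moment, N m; "opening": finger opening in m; "grasp_force": force on a finger pad.
Only numpy, scipy, OpenCV 4.12 (cv2) and the standard library are available. Lean on these libraries where they do the work, as an engineer would, in place of code of your own. Each camera call takes 0.05 s, during which the arm holds its last target. There are 200 camera calls.

## Working session

There is one attempt and no reset: what is moved stays moved. The work goes in short steps, Python scripts to look and compute and a tool call to move; the robot and the scene stay as the last step left them, time stands still between calls to the robot, and variables do not carry over. Pictures are saved under pics/ and viewed, at most 10 in all, crops included, and the job is handed in when it is done.

Besides the shell and the picture viewer there is one more tool, called after "Call:" as name(argument=value, ...) on one line, values as JSON. send_rows: Moves the arm, as the interface text tells. Its arguments: {"type":"object","properties":{"moves":{"type":"array"},"squeeze":{"type":"number"}},"required":["moves"]}

```bash
mkdir -p pics; cat > h.py <<'E'
import numpy as np, cv2
from workcell import bot
def snap(n):
    c=bot.camera(n); return c
def ray(c,px,fish=False):
    K=np.array(c["camera_matrix"]);R=np.array(c["R"]);t=np.array(c["t"])
    x=(px[0]-K[0,2])/K[0,0];y=(px[1]-K[1,2])/K[1,1]
    if fish:
        r=np.hypot(x,y);d=np.array([x/r*np.sin(r),y/r*np.sin(r),np.cos(r)]) if r>0 else np.array([0,0,1.])
    else: d=np.array([x,y,1.])
    return -R.T@t, R.T@(d/np.linalg.norm(d))
def atz(c,px,z,fish=False):
    o,d=ray(c,px,fish); return o+d*(z-o[2])/d[2]
def tri(rs):
    A=0;b=0
    for o,d in rs:
        P=np.eye(3)-np.outer(d,d);A=A+P;b=b+P@o
    return np.linalg.solve(A,b)
E
cat > a.py <<'E'
from h import *
Z=dict(bottle_mid=.033,park_mark=0,near_mark=0,locker=0,red_pinch=.144,yellow_pinch=.144,gate_post=.139,gate_hinge=.139,dropper_bottle=0,spare_eyepiece=0,slide_box=0,eraser=0,tally_counter=0)
for n in ["scene","top"]:
    c=bot.camera(n); cv2.imwrite(f"pics/{n}0.png",c["color"][:,:,::-1])
    print(n, -np.array(c["R"]).T@c["t"])
    for k,z in Z.items():
        for r in bot.landmark_of(n,k)[:3]:
            print(k,round(r["p"],2),np.round(r["pixel"],1),np.round(atz(c,r["pixel"],z),4))
print(bot.get_obs())
E
python3 a.py
```

```text
scene [-0.21342781  0.77904452  0.59559915]
bottle_mid 0.79 [287.1 211. ] [ 0.4404 -0.1684  0.033 ]
bottle_mid 0.39 [195.6 240.6] [0.5182 0.1299 0.033 ]
park_mark 0.71 [235.9 254.2] [0.4302 0.0714 0.    ]
near_mark 0.53 [285.9 222.4] [ 0.4361 -0.1586  0.    ]
locker 0.58 [262.2 204.6] [ 0.5678 -0.2092  0.    ]
locker 0.26 [286.3 210.8] [ 0.4815 -0.2235  0.    ]
red_pinch 0.78 [251.4 165.7] [ 0.5788 -0.166   0.144 ]
red_pinch 0.73 [275.2 160.5] [ 0.5528 -0.2524  0.144 ]
yellow_pinch 0.59 [275.1 163.4] [ 0.5366 -0.2306  0.144 ]
gate_post 0.7 [269.1 172.1] [ 0.5121 -0.1689  0.139 ]
gate_post 0.69 [148.  297.1] [0.3017 0.4356 0.139 ]
gate_hinge 0.87 [294.4 159.7] [ 0.5194 -0.311   0.139 ]
dropper_bottle 0.62 [179.4 244.5] [0.5789 0.1348 0.    ]
dropper_bottle 0.43 [264.7 205.6] [ 0.5569 -0.2086  0.    ]
spare_eyepiece 0.77 [207.6 228.6] [0.5855 0.0218 0.    ]
eraser 0.4 [262.9 257.7] [0.3663 0.0386 0.    ]
tally_counter 0.9 [147.3 300.6] [0.4498 0.3396 0.    ]
top [ 0.37399121 -0.06293577  1.377269  ]
bottle_mid 0.65 [173.  174.6] [0.518  0.1343 0.033 ]
bottle_mid 0.47 [277.7 198.1] [ 0.
[... 818 characters left out ...]
193.3] [0.4587 0.3362 0.    ]
{'time': 1.4, 'q': array([ 7.00163969e+01,  4.97839419e+00,  1.00787511e+01,  9.51005459e+01,
       -2.59074857e-03,  9.00006949e+01]), 'qd': array([ 0.00395783,  0.0164579 ,  0.00313413, -0.07928386,  0.02020852,
       -0.05036377]), 'joint_efforts': array([ 7.94051466e-04, -5.20106578e+01,  4.64852893e+01,  1.96658264e-03,
        3.63253457e-05, -1.37231376e-05]), 'ee_pos': array([0.18797387, 0.51687159, 0.19429381]), 'tcp_rot': array([-1.79999811e+02,  2.59075086e-03,  1.60015702e+02]), 'wrist_force': array([ 0.24445746, -0.98974792, -0.76851404]), 'torque': array([-0.0561663 , -0.03480051,  0.02426961]), 'grasp_force': 0.0, 'opening': 0.08514345209562965}
```

```bash
python3 - <<'E'
import cv2
a=cv2.imread("pics/scene0.png")[130:330,120:370];b=cv2.imread("pics/top0.png")[130:250,90:390]
cv2.imwrite("pics/s1.png",cv2.resize(a,None,fx=3,fy=3,interpolation=3)[:600])
cv2.imwrite("pics/t1.png",cv2.resize(b,None,fx=2.6,fy=2.6,interpolation=3))
E
```

```text
(no output)
```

View pics/s1.png

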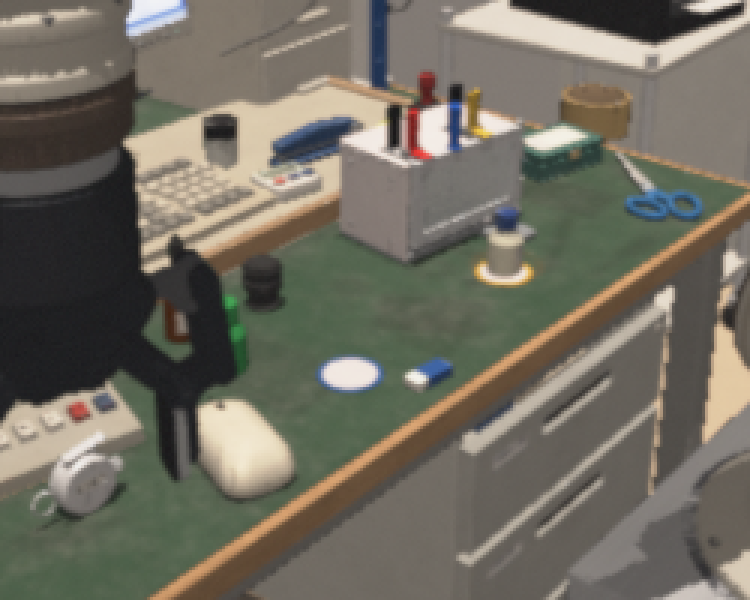

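View pics/t1.png

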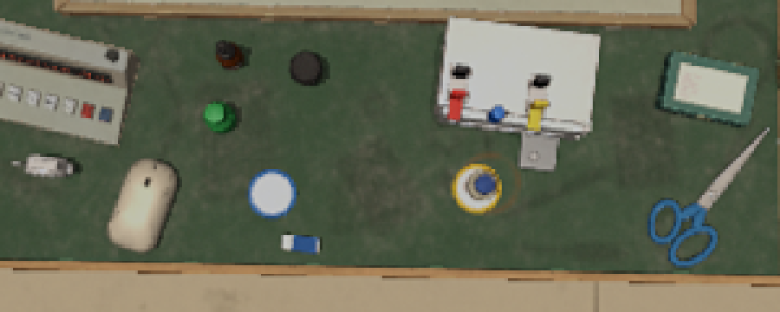

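Call:
send_rows(moves=[0.4, -1, 0.1, 0, 0, 0.29, -1, 0.4, -1, 0.1, 0, 0, 0.29, -1, 0.4, -1, 0.1, 0, 0, 0.29, -1, 0.4, -1, 0.1, 0, 0, 0.29, -1, 0.4, -1, 0.1, 0, 0, 0.29, -1, 0.4, -1, 0.1, 0, 0, 0.29, -1, 0.4, -1, 0.1, 0, 0, 0.29, -1, 0.4, -1, 0.1, 0, 0, 0.29, -1])

```text
time: 2.4
ee_pos: [0.2682, 0.3161, 0.2145]
tcp_rot: [180.0, 0.0, -180.0]
wrist_force: [0.2, 0.4, -0.4]
opening: 0.086
grasp_force: 0.0
```

Call:
send_rows(moves=[0.4, -1, 0.1, 0, 0, 0, -1, 0.4, -1, 0.1, 0, 0, 0, -1, 0.4, -1, 0.1, 0, 0, 0, -1, 0.4, -1, 0.1, 0, 0, 0, -1, 0.4, -1, 0.1, 0, 0, 0, -1, 0.4, -1, 0.1, 0, 0, 0, -1, 0.4, -1, 0.1, 0, 0, 0, -1, 0.4, -1, 0.1, 0, 0, 0, -1])

```text
time: 3.4
ee_pos: [0.3482, 0.116, 0.2345]
tcp_rot: [180.0, 0.0, 180.0]
wrist_force: [-0.2, 0.4, -0.8]
opening: 0.0852
grasp_force: 0.0
```

Call:
send_rows(moves=[0.4, -1, 0.1, 0, 0, 0, -1, 0.4, -1, 0.1, 0, 0, 0, -1, 0.4, -1, 0.1, 0, 0, 0, -1, 0.4, -1, 0.1, 0, 0, 0, -1, 0.4, -1, 0.1, 0, 0, 0, -1, 0.4, -1, 0.1, 0, 0, 0, -1, 0.4, -1, 0.1, 0, 0, 0, -1, 0.4, -1, 0.1, 0, 0, 0, -1])

```text
time: 4.4
ee_pos: [0.4282, -0.084, 0.2545]
tcp_rot: [-180.0, 0.0, 179.9]
wrist_force: [0.5, -0.1, 0.5]
opening: 0.0854
grasp_force: 0.0
```

```bash
cat > b.py <<'E'
from h import *
import sys
Z=dict(bottle_mid=.033,park_mark=0,near_mark=0,red_pinch=.144,yellow_pinch=.144,gate_post=.139,gate_hinge=.139)
names=sys.argv[2].split(",") if len(sys.argv)>2 else list(Z)
o=bot.get_obs();print(o["time"],o["ee_pos"],o["tcp_rot"])
c=bot.camera("wrist"); cv2.imwrite(f"pics/{sys.argv[1]}.png",cv2.resize(c["color"][:,:,::-1],None,fx=1.5,fy=1.5,interpolation=3))
np.savez(f"pics/{sys.argv[1]}.npz",**{k:np.array(c[k]) for k in c})
print("cam",-np.array(c["R"]).T@c["t"],c["camera_matrix"][0])
for k in names:
    for r in bot.landmark_of("wrist",k)[:2]:
        print(k,round(r["p"],2),np.round(r["pixel"],1),np.round(atz(c,r["pixel"],Z[k],True),4))
E
python3 b.py w1
```

```text
4.4 [ 0.42822555 -0.08402671  0.25446443] [-1.79996802e+02  1.81753509e-02  1.79948568e+02]
cam [ 0.35335615 -0.08461033  0.4344239 ] [297.31863964   0.         253.93873855]
bottle_mid 0.94 [187.5 167.2] [ 0.4452 -0.1782  0.033 ]
bottle_mid 0.72 [390.6 213.1] [0.5172 0.1295 0.033 ]
park_mark 0.79 [353.6 150.3] [ 0.4256  0.0683 -0.    ]
park_mark 0.67 [202.3 281.1] [ 0.6586 -0.1764  0.    ]
near_mark 0.69 [194.4 160.7] [ 0.4428 -0.1746  0.    ]
red_pinch 0.69 [204.9 281.9] [ 0.5584 -0.1429  0.144 ]
red_pinch 0.49 [478.4 171. ] [0.4202 0.1954 0.144 ]
yellow_pinch 0.7 [132.8 267.9] [ 0.5439 -0.2325  0.144 ]
gate_post 0.56 [170.9 249.1] [ 0.5175 -0.1809  0.139 ]
gate_post 0.24 [334. 115.] [ 0.3666 -0.0039  0.139 ]
gate_hinge 0.7 [ 91.  236.1] [ 0.5057 -0.2864  0.139 ]
```

View pics/w1.png

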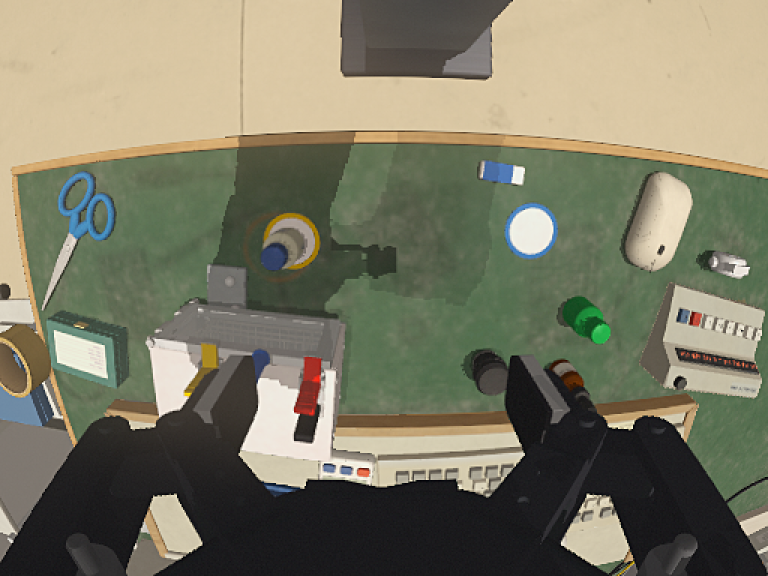

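```bash
cat > fit.py <<'E'
from h import *
c=np.load("pics/w1.npz");im=c["color"];hsv=cv2.cvtColor(im,cv2.COLOR_RGB2HSV)
def blob(m,roi,z,n):
    l,t,r,b=roi;s=np.zeros(m.shape,np.uint8);s[t:b,l:r]=m[t:b,l:r]
    k,lab,st,ce=cv2.connectedComponentsWithStats(s)
    i=1+np.argmax(st[1:,4]);print(n,st[i],ce[i],np.round(atz(c,ce[i],z,True),4))
    return lab==i
H,S,V=[hsv[...,i].astype(int) for i in range(3)]
# park disc: fill outer hull (non-green) projected to the desk, circle
def circ(m,roi,n):
    l,t,r,b=roi;s=np.zeros(m.shape,np.uint8);s[t:b,l:r]=m[t:b,l:r]
    cs=max(cv2.findContours(s,0,1)[0],key=cv2.contourArea)[:,0]
    P=np.array([atz(c,p,0,True)[:2] for p in cs])
    x,*_=np.linalg.lstsq(np.c_[2*P,np.ones(len(P))],(P**2).sum(1),rcond=None)
    print(n,x[:2],np.sqrt(x[2]+x[0]**2+x[1]**2))
circ(~((H>40)&(H<90)&(S>40)),(330,130,378,178),"park")
circ((H>18)&(H<32)&(S>120)&(V>120),(170,135,220,190),"near ring")
blob((H>105)&(H<130)&(S>100),(160,150,200,190),.066,"cap")
blob((H>105)&(H<130)&(S>100),(160,225,185,255),.160,"post")
blob(((H<8)|(H>172))&(S>120),(190,230,225,280),.160,"red")
blob((H>18)&(H<32)&(S>120),(115,220,150,270),.160,"yel")
blob(V<50,(190,265,220,297),.160,"blk")
E
python3 fit.py
```

```text
park [0.43225342 0.07300084] 0.03102140887388345
near ring [ 0.44251393 -0.17554397] 0.02686894537687561
cap [174 163  17  17 226] [181.95575221 171.06637168] [ 0.4428 -0.1783  0.066 ]
post [168 233  12  22 126] [173.04761905 240.5       ] [ 0.4952 -0.1704  0.16  ]
red [196 238  19  39 477] [205.84067086 257.81551363] [ 0.5153 -0.1362  0.16  ]
yel [123 229  23  36 277] [135.88086643 243.7833935 ] [ 0.5012 -0.2145  0.16  ]
blk [196 270  17  25 182] [204.53296703 283.32967033] [ 0.5492 -0.1403  0.16  ]
```

Call:
send_rows(moves=[0.16, -0.94, -0.5, 0, 0, 0, -1, 0.16, -0.94, -0.5, 0, 0, 0, -1, 0.16, -0.94, -0.5, 0, 0, 0, -1, 0.16, -0.94, -0.5, 0, 0, 0, -1, 0, 0, -1, 0, 0, 0, -1, 0, 0, -1, 0, 0, 0, -1, 0, 0, -1, 0, 0, 0, -1, 0, 0, 0, 0, 0, 0, -1])

```text
time: 5.8
ee_pos: [0.443, -0.1763, 0.1279]
tcp_rot: [179.9, -0.2, 180.0]
wrist_force: [-0.7, 0.8, 0.9]
opening: 0.0851
grasp_force: 0.0
```

```bash
python3 b.py w2 bottle_mid,near_mark,red_pinch,yellow_pinch,gate_post,gate_hinge
```

```text
5.8 [ 0.44299873 -0.17625851  0.12789933] [ 1.79940767e+02 -1.50009837e-01  1.79997319e+02]
cam [ 0.36866877 -0.17708125  0.30806574] [297.31863964   0.         253.93873855]
bottle_mid 0.58 [250.9 182.2] [ 0.4459 -0.1797  0.033 ]
near_mark 0.81 [254.  172.5] [ 0.4445 -0.1767  0.    ]
gate_post 0.8 [244.9 315.9] [ 0.518  -0.1835  0.139 ]
```

View pics/w2.png

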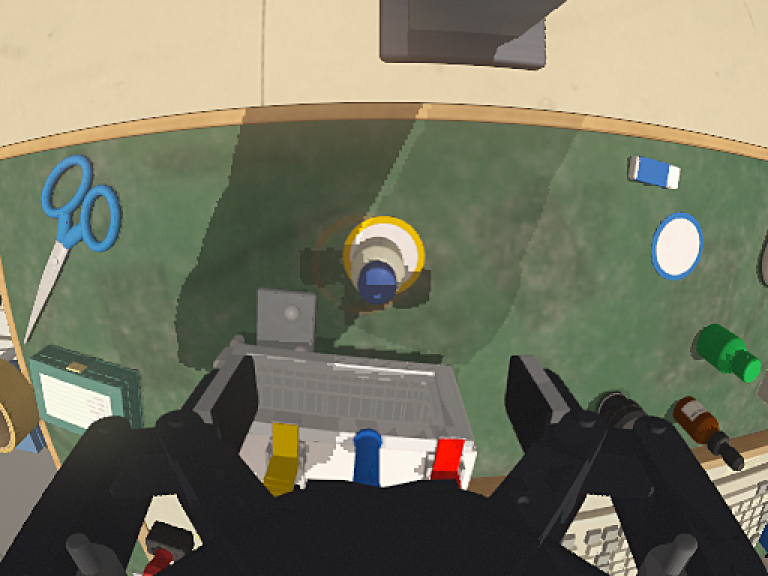

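The white bottle (display 378,275) stands between the finger tips on the yellow ring. The gate front, yellow/blue/red posts lie below at (285,450), (367,450), (447,460).

Call:
send_rows(moves=[0.05, -0.05, -0.94, 0, 0, 0, -1, 0.05, -0.05, -0.94, 0, 0, 0, -1, 0, 0, -0.94, 0, 0, 0, -1, 0, 0, -0.94, 0, 0, 0, -1, 0, 0, -0.94, 0, 0, 0, -1, 0, 0, 0, 0, 0, 0, -1, 0, 0, 0, 0, 0, 0, -1], squeeze=25)

```text
time: 7.02
ee_pos: [0.447, -0.1798, 0.0129]
tcp_rot: [-180.0, 0.1, 180.0]
wrist_force: [0.1, 0.5, 0.0]
opening: 0.0852
grasp_force: 0.0
```

Call:
send_rows(moves=[0, 0, 0, 0, 0, 0, 1, 0, 0, 0, 0, 0, 0, 1, 0, 0, 0, 0, 0, 0, 1, 0, 0, 0, 0, 0, 0, 1, 0, 0, 0, 0, 0, 0, 1, 0, 0, 0, 0, 0, 0, 1, 0, 0, 0, 0, 0, 0, 1, 0, 0, 0, 0, 0, 0, 1])

```text
time: 8.02
ee_pos: [0.4466, -0.1796, 0.012]
tcp_rot: [-180.0, 0.0, 180.0]
wrist_force: [-0.4, -0.5, 4.2]
opening: 0.0219
grasp_force: 25.6
```

```bash
python3 - <<'E'
from h import *
c=bot.camera("scene"); 
a=c["color"][150:260,220:350,::-1]
w=bot.camera("wrist"); b=cv2.resize(w["color"][100:370,100:420,::-1],None,fx=1.5,fy=1.5,interpolation=3)
a=cv2.resize(a,None,fx=4,fy=4,interpolation=3)[:405,:320*1+0+0] if 0 else cv2.resize(a,(310,405),interpolation=3)
cv2.imwrite("pics/g1.png",np.hstack([a,b]))
E
```

```text
(no output)
```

View pics/g1.png

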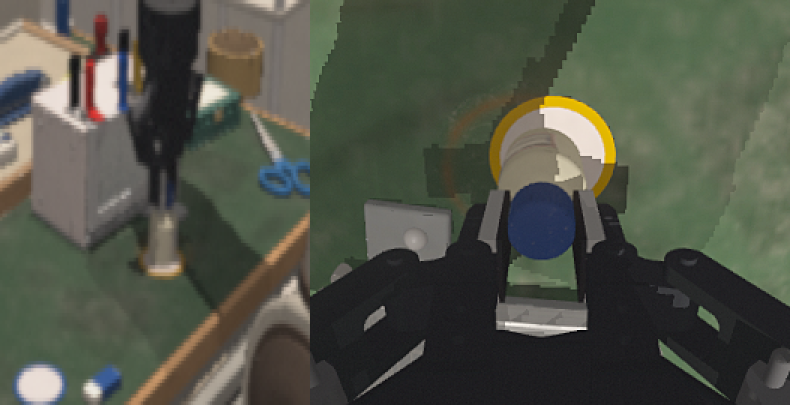

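```bash
cat >> h.py <<'E'
def proj(c,X):
    K=np.array(c["camera_matrix"]);p=np.array(c["R"])@np.array(X)+c["t"]
    th=np.arctan2(np.hypot(p[0],p[1]),p[2]);s=th/np.hypot(p[0],p[1])
    return np.array([K[0,0]*p[0]*s+K[0,2],K[1,1]*p[1]*s+K[1,2]])
E
python3 - <<'E'
from h import *
o=bot.get_obs();print(o["time"],o["ee_pos"],o["wrist_force"],o["opening"],o["grasp_force"])
c=bot.camera("wrist")
T=o["ee_pos"]
f=lambda X:(proj(c,X)-[100,100])*1.5+[310,0]
print(np.array(c["R"]).round(3),"tcp",f(T),"grasp",f(T+[0,0,.019]),"+.04",f(T+[0,0,.04]),"+.054",f(T+[0,0,.054]))
for z in (0,.05,.066): print(z,f([.4455,-.179,z]))
E
```

```text
8.125 [ 0.44664953 -0.17964539  0.01200948] [-0.76107704  0.88122602  5.12236492] 0.02158236815749879 25.589732229709625
[[ 0.     1.    -0.   ]
 [ 0.957 -0.     0.29 ]
 [ 0.29  -0.    -0.957]] tcp [542.41173955 175.76535228] grasp [542.5549766  194.11461399] +.04 [542.7473337  219.02450414] +.054 [542.90089093 239.13917959]
0 [543.73561648 163.45158498]
0.05 [544.54043017 213.55295603]
0.066 [544.89628277 236.10257135]
```

Call:
send_rows(moves=[0, 0, 0, 0, 0, 0, -0.3, 0, 0, 0, 0, 0, 0, -0.3, 0, 0, 0, 0, 0, 0, -0.3, 0, 0, 0, 0, 0, 0, -0.3])

```text
time: 8.68
ee_pos: [0.4464, -0.1796, 0.0117]
tcp_rot: [180.0, -0.0, 180.0]
wrist_force: [-0.0, -0.5, -0.6]
opening: 0.0554
grasp_force: 0.0
```

```bash
python3 - <<'E'
from h import *
c=bot.camera("scene"); 
a=cv2.resize(c["color"][165:240,255:320,::-1],(390,450),interpolation=3)
w=bot.camera("wrist"); b=cv2.resize(w["color"][150:300,190:320,::-1],(390,450),interpolation=3)
cv2.imwrite("pics/g2.png",np.hstack([a,b]))
o=bot.get_obs();T=o["ee_pos"];print(T,o["opening"],o["wrist_force"])
K=np.array(c["camera_matrix"])
for X in (T,T+[0,0,.019],[.4455,-.179,0],[.4455,-.179,.05],[.4455,-.179,.066]):
    p=np.array(c["R"])@X+c["t"];p=K@(p/p[2]);print((p[:2]-[255,165])*6,(proj(w,X)-[190,150])*3+[390,0])
E
```

```text
[ 0.44643954 -0.17960489  0.01172861] 0.055325870056590946 [ 0.57016696  0.2160262  -0.4034845 ]
[194.17502729 302.94852393] [584.85102762 201.60288323]
[195.71753179 269.12910761] [585.15244518 238.26613693]
[194.04196428 324.59905255] [587.32065918 178.28233684]
[198.12662611 235.33513994] [588.92332936 278.86332776]
[199.46077556 206.17938491] [589.63237518 324.1400186 ]
```

View pics/g2.png

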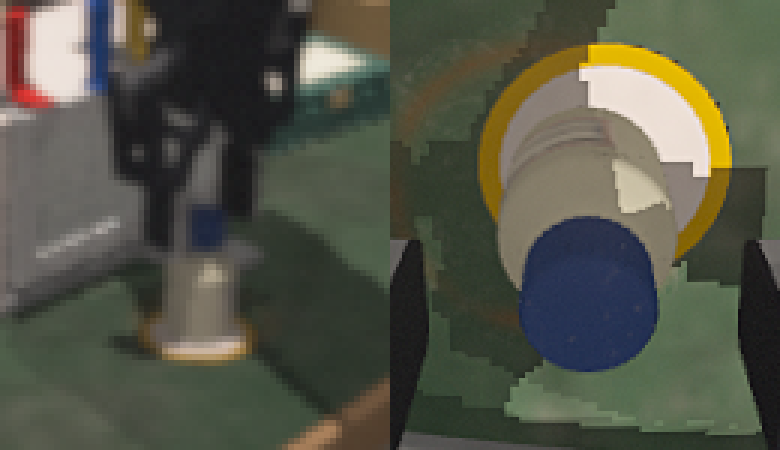

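Call:
send_rows(moves=[0, 0, -0.15, 0, 0, 0, -0.3, 0, 0, -0.15, 0, 0, 0, -0.3, 0, 0, -0.15, 0, 0, 0, -0.3, 0, 0, -0.15, 0, 0, 0, -0.3, 0, 0, 0, 0, 0, 0, -0.3])

```text
time: 9.4
ee_pos: [0.4462, -0.1795, -0.0036]
tcp_rot: [180.0, -0.0, 180.0]
wrist_force: [-0.6, -0.2, 0.4]
opening: 0.0556
grasp_force: 0.0
```

```bash
python3 - <<'E'
from h import *
c=bot.camera("scene"); 
a=cv2.resize(c["color"][165:240,255:320,::-1],(390,450),interpolation=3)
w=bot.camera("wrist"); b=cv2.resize(w["color"][150:300,190:320,::-1],(390,450),interpolation=3)
cv2.imwrite("pics/g3.png",np.hstack([a,b]))
o=bot.get_obs();T=o["ee_pos"];print(T,o["opening"],o["wrist_force"])
E
```

```text
[ 0.44649641 -0.17960937 -0.00317649] 0.055980431896352725 [-0.04765791  1.04343244  0.12742632]
```

View pics/g3.png

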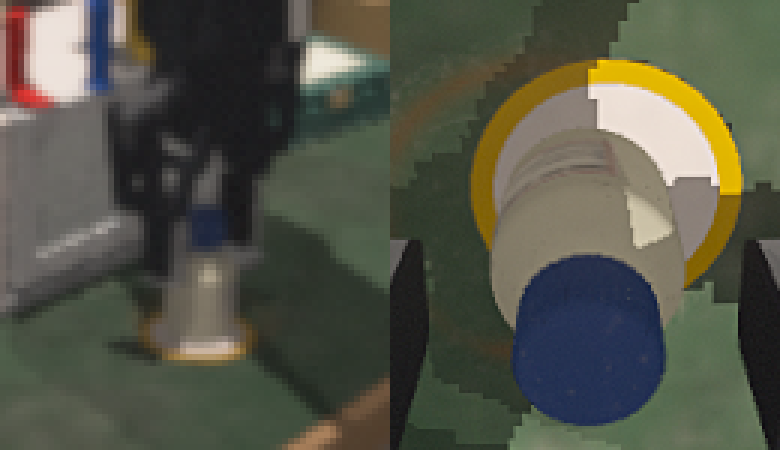

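No contact and the fingertips still sit ~30 mm over the desk: the tips are about 35 mm higher than the reported TCP. I go down further, guarded, then close.

Call:
send_rows(moves=[0, 0, -0.17, 0, 0, 0, -0.3, 0, 0, -0.17, 0, 0, 0, -0.3, 0, 0, -0.17, 0, 0, 0, -0.3, 0, 0, -0.17, 0, 0, 0, -0.3, 0, 0, 0, 0, 0, 0, -0.3])

```text
time: 10.12
ee_pos: [0.4462, -0.1795, -0.0207]
tcp_rot: [180.0, -0.0, 180.0]
wrist_force: [-0.3, 0.8, -0.3]
opening: 0.0558
grasp_force: 0.0
```

Call:
send_rows(moves=[0, 0, 0, 0, 0, 0, 1, 0, 0, 0, 0, 0, 0, 1, 0, 0, 0, 0, 0, 0, 1, 0, 0, 0, 0, 0, 0, 1, 0, 0, 0, 0, 0, 0, 1])

```text
time: 10.75
ee_pos: [0.4467, -0.1797, -0.0199]
tcp_rot: [-180.0, 0.0, 180.0]
wrist_force: [1.0, 0.3, 4.5]
opening: 0.0335
grasp_force: 25.2
```

Call:
send_rows(moves=[0, 0.2, 0, 0, 0, 0, 1, -0.04, 0.5, 0, 0, 0, 0, 1, -0.04, 0.7, 0, 0, 0, 0, 1, -0.04, 0.7, 0, 0, 0, 0, 1, -0.04, 0.7, 0, 0, 0, 0, 1, -0.04, 0.7, 0, 0, 0, 0, 1, -0.04, 0.7, 0, 0, 0, 0, 1, -0.04, 0.7, 0, 0, 0, 0, 1])

```text
time: 11.75
ee_pos: [0.4393, -0.0558, -0.02]
tcp_rot: [-180.0, 0.0, 180.0]
wrist_force: [-0.6, -3.5, 5.4]
opening: 0.033
grasp_force: 25.4
```

Call:
send_rows(moves=[-0.04, 0.7, 0, 0, 0, 0, 1, -0.04, 0.7, 0, 0, 0, 0, 1, -0.04, 0.7, 0, 0, 0, 0, 1, -0.04, 0.7, 0, 0, 0, 0, 1, -0.04, 0.7, 0, 0, 0, 0, 1, -0.04, 0.5, 0, 0, 0, 0, 1, 0, 0, 0, 0, 0, 0, 1])

```text
time: 12.62
ee_pos: [0.4329, 0.0451, -0.0199]
tcp_rot: [179.9, -0.0, -179.9]
wrist_force: [-0.9, 3.4, 6.7]
opening: 0.0336
grasp_force: 25.5
```

```bash
python3 b.py w3 bottle_mid,park_mark; python3 - <<'E'
import cv2
a=cv2.imread("pics/w3.png")[150:450,220:540]
cv2.imwrite("pics/w3c.png",cv2.resize(a,None,fx=1.8,fy=1.8))
E
```

```text
12.625 [ 0.43286388  0.04512166 -0.01994245] [ 1.79899618e+02 -2.11372628e-03 -1.79922516e+02]
cam [0.35806982 0.04404936 0.16000266] [297.31863964   0.         253.93873855]
bottle_mid 0.77 [381.7 358.9] [0.5202 0.1328 0.033 ]
bottle_mid 0.61 [254.3 254.3] [0.4306 0.0446 0.033 ]
park_mark 0.94 [294.7 224.9] [0.4296 0.0686 0.    ]
```

View pics/w3c.png

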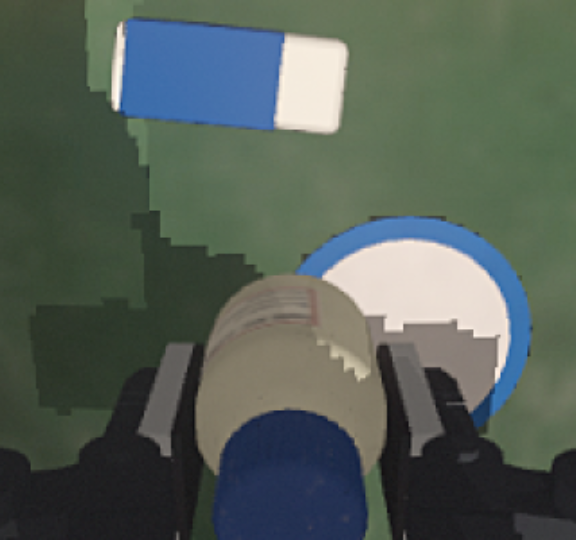

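```bash
cat > park.py <<'E'
from h import *
import sys
from scipy.optimize import least_squares
c=np.load(f"pics/{sys.argv[1]}.npz");hsv=cv2.cvtColor(c["color"],cv2.COLOR_RGB2HSV)
H,S,V=[hsv[...,i].astype(int) for i in range(3)]
m=((H>100)&(H<125)&(S>120)&(V>60)).astype(np.uint8)
P=np.array([atz(c,(x,y),0,True)[:2] for y,x in np.argwhere(m)])
# rim pixels: within 40 mm of the expected centre, >22mm
g=np.array([.432,.071])
for i in range(6):
    r=np.hypot(*(P-g).T);Q=P[(r>.0225)&(r<.033)]
    s=least_squares(lambda p:np.hypot(Q[:,0]-p[0],Q[:,1]-p[1])-p[2],[*g,.028],loss="soft_l1",f_scale=.001).x;g=s[:2]
print(s,len(Q))
# visible base edge of the bottle (desk-level edge nearest to the robot)
E
python3 park.py w3
```

```text
[0.43274218 0.06772002 0.02840001] 1512
```

Call:
send_rows(moves=[0, 0.3, 0, 0, 0, 0, 1, 0, 0.32, 0, 0, 0, 0, 1, 0, 0.3, 0, 0, 0, 0, 1, 0, 0, 0, 0, 0, 0, 1, 0, 0, 0, 0, 0, 0, 1])

```text
time: 13.4
ee_pos: [0.4329, 0.0673, -0.02]
tcp_rot: [179.9, -0.0, -180.0]
wrist_force: [-1.2, 0.0, 5.9]
opening: 0.0334
grasp_force: 25.5
```

```bash
python3 b.py w4 bottle_mid,park_mark;python3 park.py w4; python3 - <<'E'
import cv2
a=cv2.imread("pics/w4.png")[150:450,220:540]
cv2.imwrite("pics/w4c.png",cv2.resize(a,None,fx=1.8,fy=1.8))
E
```

```text
13.4 [ 0.432877    0.06727933 -0.01997959] [ 1.79942564e+02 -4.80632429e-03 -1.79977370e+02]
cam [0.35807562 0.06640183 0.15999473] [297.31863964   0.         253.93873855]
bottle_mid 0.83 [348.2 360.1] [0.516  0.1291 0.033 ]
bottle_mid 0.72 [254.6 252.3] [0.4295 0.0669 0.033 ]
[0.43238133 0.0689355  0.02781945] 1687
```

View pics/w4c.png

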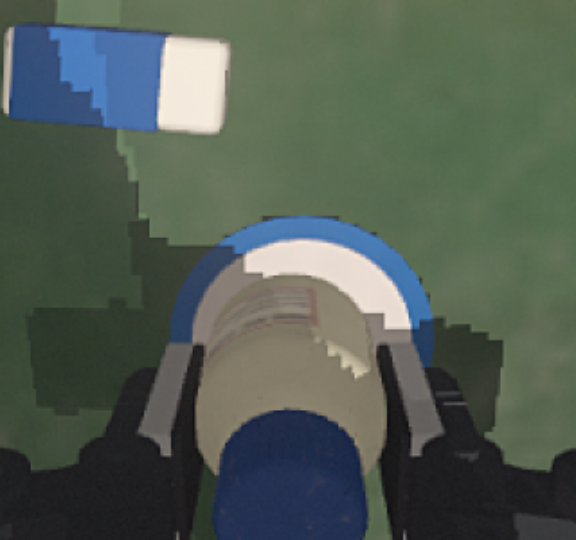

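```bash
python3 - <<'E'
from h import *
c=np.load("pics/w4.npz")
f=lambda u,v:atz(c,((u/1.8+220)/1.5,(v/1.8+150)/1.5),0,True).round(4)
print(f(302,217),f(290,275),f(172,335),f(432,335))
E
```

```text
[0.4024 0.0691 0.    ] [0.4151 0.0667 0.    ] [0.4292 0.0408 0.    ] [0.4292 0.0979 0.    ]
```

Call:
send_rows(moves=[-0.02, 0.06, 0, 0, 0, 0, 1, -0.02, 0.06, 0, 0, 0, 0, 1, 0, 0, 0, 0, 0, 0, 1, 0, 0, 0, 0, 0, 0, -0.3, 0, 0, 0, 0, 0, 0, -0.3, 0, 0, 0, 0, 0, 0, -0.3])

```text
time: 14.3
ee_pos: [0.432, 0.0691, -0.0206]
tcp_rot: [180.0, -0.0, 180.0]
wrist_force: [0.1, 0.2, -0.4]
opening: 0.0554
grasp_force: 0.0
```

Call:
send_rows(moves=[0, 0, 0.5, 0, 0, 0, -0.6, 0, 0, 1, 0, 0, 0, -0.6, 0, 0, 1, 0, 0, 0, -0.6, 0, 0, 1, 0, 0, 0, -0.6, 0, 0, 1, 0, 0, 0, -0.6, 0, 0, 1, 0, 0, 0, -0.6, 0, 0, 1, 0, 0, 0, -0.6, 0, 0, 1, 0, 0, 0, -0.6])

```text
time: 15.3
ee_pos: [0.4324, 0.0688, 0.169]
tcp_rot: [180.0, 0.0, 179.9]
wrist_force: [0.7, 0.3, -0.2]
opening: 0.0684
grasp_force: 0.0
```

```bash
python3 b.py w5 bottle_mid,park_mark,red_pinch,yellow_pinch,gate_post,gate_hinge;python3 park.py w5; python3 - <<'E'
from h import *
c=np.load("pics/w5.npz")
im=cv2.imread("pics/w5.png"); print([(n,(proj(c,X)*1.5).round()) for n,X in dict(b0=[.4318,.0697,0],b5=[.4318,.0697,.05]).items()])
u,v=(proj(c,[.4318,.0697,0])*1.5).astype(int)
cv2.imwrite("pics/w5c.png",np.hstack([cv2.resize(im[v-70:v+70,u-70:u+70],(560,560))]))
E
```

```text
15.3 [0.43240754 0.06884356 0.16903732] [1.79988394e+02 4.49849337e-02 1.79942547e+02]
cam [0.3574552  0.06822355 0.34894165] [297.31863964   0.         253.93873855]
bottle_mid 0.87 [305.2 241.5] [0.5214 0.1298 0.033 ]
bottle_mid 0.67 [252.1 158.5] [0.4207 0.0662 0.033 ]
park_mark 0.9 [255.7 157.8] [0.4264 0.0703 0.    ]
red_pinch 0.6 [ 56.5 306.4] [ 0.5532 -0.1442  0.144 ]
yellow_pinch 0.92 [  3.7 287.3] [ 0.5431 -0.2283  0.144 ]
yellow_pinch 0.56 [256.1 165.6] [0.4036 0.0697 0.144 ]
gate_post 0.9 [ 25.  270.3] [ 0.5148 -0.1798  0.139 ]
gate_hinge 0.3 [257. 169.] [0.4072 0.0704 0.139 ]
gate_hinge 0.16 [442.9 182. ] [0.4165 0.2291 0.139 ]
[0.43056805 0.06903492 0.02671815] 431
[('b0', array([383., 243.])), ('b5', array([383., 258.]))]
```

View pics/w5c.png

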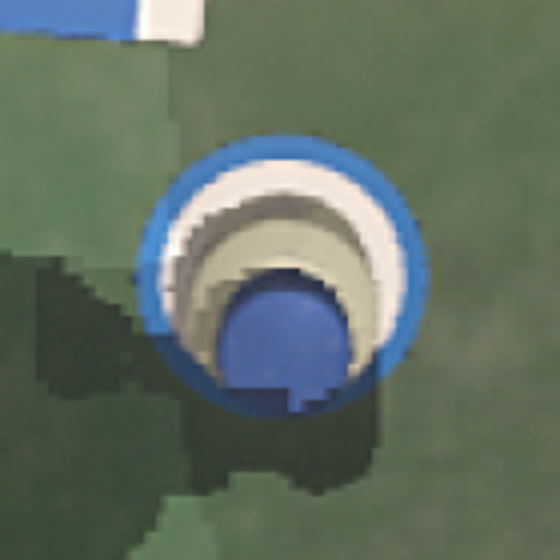

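Bottle centred on the blue mark (disc centre at 283,277 in the crop, bottle base concentric). Now turn the hand for the catches.

Call:
send_rows(moves=[0.13, -0.3, 0.05, 0, 0, -1, -0.5, 0.13, -0.3, 0.05, 0, 0, -1, -0.5, 0.13, -0.3, 0.05, 0, 0, -1, -0.5, 0.13, -0.3, 0.05, 0, 0, -1, -0.5, 0.13, -0.3, 0.05, 0, 0, -1, -0.5, 0.13, -0.3, 0.05, 0, 0, -1, -0.5, 0.13, -0.3, 0.05, 0, 0, -1, -0.5, 0.13, -0.3, 0.05, 0, 0, -1, -0.5])

```text
time: 16.65
ee_pos: [0.4581, 0.0086, 0.1765]
tcp_rot: [-179.9, -0.0, 110.9]
wrist_force: [-0.1, -0.1, 0.7]
opening: 0.0641
grasp_force: 0.0
```

Call:
send_rows(moves=[0.13, -0.3, 0.05, 0, 0, -1, -0.5, 0.13, -0.3, 0.05, 0, 0, -1, -0.5, 0.13, -0.3, 0.05, 0, 0, -1, -0.5, 0.13, -0.3, 0.05, 0, 0, -1, -0.5, 0.13, -0.3, 0.05, 0, 0, -1, -0.5, 0.13, -0.3, 0.05, 0, 0, -1, -0.5, 0.13, -0.3, 0.05, 0, 0, -1, -0.5, 0.13, -0.3, 0.05, 0, 0, -1, -0.5])

```text
time: 17.65
ee_pos: [0.4842, -0.0513, 0.1865]
tcp_rot: [-179.9, 0.1, 42.2]
wrist_force: [-0.6, 0.3, -0.5]
opening: 0.0643
grasp_force: 0.0
```

Call:
send_rows(moves=[0.13, -0.3, 0.05, 0, 0, -1, -0.5, 0.13, -0.3, 0.05, 0, 0, -1, -0.5, 0.13, -0.3, 0.05, 0, 0, -1, -0.5, 0.13, -0.3, 0.05, 0, 0, -1, -0.5, 0.13, -0.3, 0.05, 0, 0, -1, -0.5, 0.13, -0.3, 0.05, 0, 0, -1, -0.5, 0.13, -0.3, 0.05, 0, 0, -1, -0.5, 0.13, -0.3, 0.05, 0, 0, -1, -0.5])

```text
time: 18.65
ee_pos: [0.4902, -0.1711, 0.1964]
tcp_rot: [-177.2, 0.1, -20.9]
wrist_force: [1.1, -0.4, -1.0]
opening: 0.0641
grasp_force: 0.0
```

Call:
send_rows(moves=[0.13, -0.3, 0.05, 0, 0, -1, -0.5, 0.13, -0.3, 0.05, 0, 0, -1, -0.5, 0.13, -0.3, 0.05, 0, 0, -1, -0.5, 0.13, -0.3, 0.05, 0, 0, -1, -0.5, 0.13, -0.3, 0.05, 0, 0, -1, -0.5, 0.13, -0.3, 0.05, 0, 0, -1, -0.5, 0.13, -0.3, 0.05, 0, 0, -1, -0.5, 0.13, -0.3, 0.05, 0, 0, -1, -0.5])

```text
time: 19.65
ee_pos: [0.3061, -0.4305, 0.2084]
tcp_rot: [-164.2, 0.5, -64.1]
wrist_force: [-0.2, 0.7, 0.1]
opening: 0.0637
grasp_force: 0.0
```

```bash
python3 b.py w6 red_pinch,yellow_pinch,gate_post,gate_hinge; python3 -c "
from workcell import bot;print(bot.get_obs()['q'])"
```

```text
19.65 [ 0.30613665 -0.43052814  0.20840988] [-164.21247178    0.50244517  -64.07582756]
cam [ 0.29389897 -0.52019464  0.38093749] [297.31863964   0.         253.93873855]
red_pinch 0.65 [ 50.  257.5] [ 0.563 -0.142  0.144]
yellow_pinch 0.79 [ 58.6 216.6] [ 0.5464 -0.2388  0.144 ]
gate_post 0.58 [ 73.3 256.5] [ 0.5135 -0.1825  0.139 ]
gate_hinge 0.7 [ 82.  200.4] [ 0.5091 -0.2885  0.139 ]
gate_hinge 0.48 [138.  324.6] [ 0.3811 -0.1448  0.139 ]
[-63.94735991   1.55998855   6.77359835  95.69790998  15.73412787
 179.94349313]
```

```bash
python3 - <<'E'
from h import *
from scipy.spatial.transform import Rotation as R
o=bot.get_obs();print(o["ee_pos"],o["tcp_rot"])
A=R.from_euler("xyz",o["tcp_rot"],degrees=True);B=R.from_euler("xyz",[180,0,83.5],degrees=True)
v=(B*A.inv()).as_rotvec();n=20;print(v,v/.15/n,(np.array([.545,-.19,.21])-o["ee_pos"])/.025/n)
E
```

```text
[ 0.30725419 -0.42968536  0.20881929] [-164.26541966    0.46897678  -63.89296851]
[-0.36024201 -0.07329214  2.55278607] [-0.12008067 -0.02443071  0.85092869] [0.47549163 0.47937072 0.00236141]
```

Call:
send_rows(moves=[0.48, 0.48, 0, -0.12, -0.024, 0.85, -0.5, 0.48, 0.48, 0, -0.12, -0.024, 0.85, -0.5, 0.48, 0.48, 0, -0.12, -0.024, 0.85, -0.5, 0.48, 0.48, 0, -0.12, -0.024, 0.85, -0.5, 0.48, 0.48, 0, -0.12, -0.024, 0.85, -0.5, 0.48, 0.48, 0, -0.12, -0.024, 0.85, -0.5, 0.48, 0.48, 0, -0.12, -0.024, 0.85, -0.5])

```text
time: 20.78
ee_pos: [0.3926, -0.3444, 0.2091]
tcp_rot: [-168.9, -5.0, -12.1]
wrist_force: [-0.9, -0.9, -0.3]
opening: 0.0639
grasp_force: 0.0
```

Call:
send_rows(moves=[0.48, 0.48, 0, -0.12, -0.024, 0.85, -0.5, 0.48, 0.48, 0, -0.12, -0.024, 0.85, -0.5, 0.48, 0.48, 0, -0.12, -0.024, 0.85, -0.5, 0.48, 0.48, 0, -0.12, -0.024, 0.85, -0.5, 0.48, 0.48, 0, -0.12, -0.024, 0.85, -0.5, 0.48, 0.48, 0, -0.12, -0.024, 0.85, -0.5, 0.48, 0.48, 0, -0.12, -0.024, 0.85, -0.5])

```text
time: 21.65
ee_pos: [0.4764, -0.2601, 0.2091]
tcp_rot: [-176.0, -4.7, 39.7]
wrist_force: [0.5, -0.0, 0.1]
opening: 0.0642
grasp_force: 0.0
```

```bash
python3 - <<'E'
from h import *
from scipy.spatial.transform import Rotation as R
o=bot.get_obs();print(o["time"],o["q"],o["ee_pos"],o["tcp_rot"])
A=R.from_euler("xyz",o["tcp_rot"],degrees=True);B=R.from_euler("xyz",[180,0,83.5],degrees=True)
v=(B*A.inv()).as_rotvec();n=8;print(v,v/.15/n,(np.array([.545,-.19,.21])-o["ee_pos"])/.025/n)
E
```

```text
21.65 [-32.02785249   6.75496192  13.43560248  98.98426083   5.71778168
 107.9909717 ] [ 0.47635688 -0.26014289  0.20907093] [-176.03131069   -4.7188143    39.70253491]
[-0.10793097 -0.02227603  0.76080596] [-0.08994247 -0.01856336  0.63400497] [0.34321558 0.35071444 0.00464536]
```

Call:
send_rows(moves=[0.35, 0.35, 0, -0.09, -0.019, 0.634, -0.5, 0.35, 0.35, 0, -0.09, -0.019, 0.634, -0.5, 0.35, 0.35, 0, -0.09, -0.019, 0.634, -0.5, 0.35, 0.35, 0, -0.09, -0.019, 0.634, -0.5, 0.35, 0.35, 0, -0.09, -0.019, 0.634, -0.5, 0.35, 0.35, 0, -0.09, -0.019, 0.634, -0.5, 0.35, 0.35, 0, -0.09, -0.019, 0.634, -0.5, 0.3, 0.35, 0, -0.09, -0.019, 0.634, -0.5])

```text
time: 22.65
ee_pos: [0.5448, -0.1901, 0.209]
tcp_rot: [180.0, -0.0, 83.4]
wrist_force: [0.1, -0.7, -0.1]
opening: 0.0645
grasp_force: 0.0
```

```bash
cat >b2.py <<'E'
from h import *
c=np.load("pics/w7.npz");hsv=cv2.cvtColor(c["color"],cv2.COLOR_RGB2HSV);H,S,V=[hsv[...,i].astype(int) for i in range(3)]
masks=dict(red=((H<8)|(H>172))&(S>120)&(V>60),yel=(H>18)&(H<32)&(S>120)&(V>60),blue=(H>105)&(H<130)&(S>120)&(V>40))
for n,m in masks.items():
    k,lab,st,ce=cv2.connectedComponentsWithStats(m.astype(np.uint8))
    for i in range(1,k):
        p=atz(c,ce[i],.16,True)
        if st[i,4]>60 and .45<p[0]<.62 and -.33<p[1]<-.05:
            q=np.argwhere(lab==i)[:,::-1]
            hull=cv2.convexHull(q.astype(np.int32))[:,0]; W=np.array([atz(c,a,.16,True)[:2] for a in hull])
            print(n,st[i],p.round(4),"z.16 rect",np.round(cv2.minAreaRect((W*1000).astype(np.float32)),1) if 0 else cv2.minAreaRect((W*1000).astype(np.float32)), W.min(0).round(4),W.max(0).round(4))
E
python3 b.py w7 red_pinch,yellow_pinch,gate_post,gate_hinge; python3 b2.py
```

```text
22.65 [ 0.54481381 -0.19005798  0.20900838] [ 1.79965983e+02 -4.43014281e-02  8.34472166e+01]
cam [ 0.55198069 -0.11763973  0.38902045] [297.31863964   0.         253.93873855]
red_pinch 0.72 [261.9 130.9] [ 0.5558 -0.1435  0.144 ]
yellow_pinch 0.9 [263.3 227.6] [ 0.5479 -0.2297  0.144 ]
yellow_pinch 0.27 [114.3  14.9] [ 0.4402 -0.0202  0.144 ]
gate_post 0.97 [223.8 179.2] [ 0.5183 -0.1821  0.139 ]
gate_hinge 0.62 [226.1 275.6] [ 0.5055 -0.2809  0.139 ]
red [213 121  30  23 509] [ 0.5301 -0.1382  0.16  ] z.16 rect ((529.0554809570312, -139.57949829101562), (17.1640567779541, 22.574565887451172), 83.09423828125) [ 0.5175 -0.1493] [ 0.5412 -0.1305]
yel [158 133  42  42 433] [ 0.4876 -0.151   0.16  ] z.16 rect ((487.3788146972656, -151.5277099609375), (33.477760314941406, 34.29164123535156), 81.69864654541016) [ 0.47   -0.1685] [ 0.5045 -0.1345]
yel [217 212  28  34 529] [ 0.5234 -0.2156  0.16  ] z.16 rect ((520.5089111328125, -220.39663696289062), (30.82805824279785, 22.74183464050293), 82.77293395996094) [ 0.5101 -0.2369] [ 0.5336 -0.2041]
blue [211 180  17  17 222] [ 0.5162 -0.1835  0.16  ] z.16 rect ((516.0105590820312, -183.36624145507812), (13.157615661621094, 13.3782320022583), 36.673133850097656) [ 0.5096 -0.1905] [ 0.5229 -0.1767]
```

Call:
send_rows(moves=[0.24, 0.94, 0, 0, 0, 0, -0.5, 0.24, 0.94, 0, 0, 0, 0, -0.5, 0, 0, -0.78, 0, 0, 0, -0.5, 0, 0, -0.78, 0, 0, 0, -0.5, 0, 0, -0.78, 0, 0, 0, -0.5, 0, 0, -0.78, 0, 0, 0, -0.5, 0, 0, -0.4, 0, 0, 0, -0.5, 0, 0, 0, 0, 0, 0, -0.5])

```text
time: 23.9
ee_pos: [0.5556, -0.145, 0.121]
tcp_rot: [180.0, -0.1, 83.1]
wrist_force: [-0.3, -0.4, -0.3]
opening: 0.064
grasp_force: 0.0
```

```bash
sed -i 's/"pics\/w7.npz"/f"pics\/{__import__(\"sys\").argv[1]}.npz"/' b2.py; python3 b.py w8 red_pinch,gate_post; python3 b2.py w8 | cut -c1-200; python3 - <<'E'
from h import *
c=bot.camera("scene");np.savez("pics/s8.npz",**{k:np.array(c[k]) for k in c})
o=bot.get_obs();print(o["wrist_force"])
E
```

```text
23.9 [ 0.55562987 -0.14504761  0.12098523] [ 1.79998495e+02 -7.33999760e-02  8.30528485e+01]
cam [ 0.5633836  -0.07278135  0.30103871] [297.31863964   0.         253.93873855]
red_pinch 0.94 [255.1 227.9] [ 0.5555 -0.1441  0.144 ]
gate_post 0.98 [206.2 284.1] [ 0.518  -0.1839  0.139 ]
red [ 189  201   42   52 1243] [ 0.5354 -0.1298  0.16  ] z.16 rect ((533.0886840820312, -133.89572143554688), (29.38489532470703, 21.217172622680664), 83.32268524169922) [ 0.5231 -0.1491] [ 0.5449 -0.
yel [134 185  49  49 587] [ 0.5069 -0.1203  0.16  ] z.16 rect ((506.31732177734375, -120.96681213378906), (27.335304260253906, 27.087326049804688), 78.26609802246094) [ 0.4927 -0.1346] [ 0.5202 -0.107
yel [202 305  35  16 406] [ 0.5275 -0.1926  0.16  ] z.16 rect ((527.0885009765625, -191.9090118408203), (12.61291217803955, 21.24444580078125), 85.695556640625) [ 0.5161 -0.199 ] [ 0.5377 -0.1853]
blue [ 188  256   31   56 1050] [ 0.5221 -0.1698  0.16  ] z.16 rect ((521.5660400390625, -170.33685302734375), (41.486854553222656, 13.865555763244629), 68.1941909790039) [ 0.5097 -0.1898] [ 0.5332 -0
[-0.4740039   0.25995735 -0.33091046]
```

Call:
send_rows(moves=[0, 0.03, -0.29, 0, 0, 0, -0.5, 0, 0, -0.29, 0, 0, 0, -0.5, 0, 0, -0.29, 0, 0, 0, -0.5, 0, 0, -0.29, 0, 0, 0, -0.5, 0, 0, 0, 0, 0, 0, -0.5], squeeze=25)

```text
time: 24.72
ee_pos: [0.5556, -0.1441, 0.0915]
tcp_rot: [-180.0, -0.1, 83.1]
wrist_force: [0.8, -0.3, 0.0]
opening: 0.0639
grasp_force: 0.0
```

Call:
send_rows(moves=[0, 0, 0, 0, 0, 0, 0.2, 0, 0, 0, 0, 0, 0, 0.4, 0, 0, 0, 0, 0, 0, 1, 0, 0, 0, 0, 0, 0, 1, 0, 0, 0, 0, 0, 0, 1, 0, 0, 0, 0, 0, 0, 1, 0, 0, 0, 0, 0, 0, 1])

```text
time: 25.6
ee_pos: [0.5546, -0.144, 0.0935]
tcp_rot: [-179.9, -0.1, 83.1]
wrist_force: [-9.7, 1.6, 9.4]
opening: 0.0253
grasp_force: 25.1
```

Call:
send_rows(moves=[0, 0, 0, 0, 0, 0, 0.1, 0, 0, 0.3, 0, 0, 0, 0.1, 0, 0, 0, 0, 0, 0, 0.1, 0, 0, 0, 0, 0, 0, 1, 0, 0, 0, 0, 0, 0, 1, 0, 0, 0, 0, 0, 0, 1, 0, 0, 0, 0, 0, 0, 1, 0, 0, 0, 0, 0, 0, 1], squeeze=30)

```text
time: 26.6
ee_pos: [0.5561, -0.1442, 0.1001]
tcp_rot: [179.9, -0.1, 83.1]
wrist_force: [-1.0, -0.5, 4.3]
opening: 0.022
grasp_force: 28.8
```

Call:
send_rows(moves=[0, 0, 0, 0, 0, 0, 0.1, 0, 0, 0.32, 0, 0, 0, 0.1, 0, 0, 0, 0, 0, 0, 0.1, 0, 0, 0, 0, 0, 0, 1, 0, 0, 0, 0, 0, 0, 1, 0, 0, 0, 0, 0, 0, 1, 0, 0, 0, 0, 0, 0, 1], squeeze=30)

```text
time: 27.48
ee_pos: [0.5579, -0.1444, 0.1082]
tcp_rot: [179.7, -0.1, 83.1]
wrist_force: [9.3, -2.1, -0.7]
opening: 0.0175
grasp_force: 28.5
```

Call:
send_rows(moves=[0, 0, 0, 0, 0, 0, -0.5, 0, 0, 0, 0, 0, 0, -0.5, 0, 0, 1, 0, 0, 0, -0.5, 0, 0, 0.8, 0, 0, 0, -0.5, -0.096, -0.87, 0, 0, 0, 0, -0.5, -0.096, -0.87, 0, 0, 0, 0, -0.5, -0.096, -0.87, 0, 0, 0, 0, -0.5, -0.096, -0.87, 0, 0, 0, 0, -0.5])

```text
time: 28.48
ee_pos: [0.5458, -0.233, 0.1522]
tcp_rot: [180.0, -0.1, 83.1]
wrist_force: [0.3, 0.1, 0.6]
opening: 0.0641
grasp_force: 0.0
```

Call:
send_rows(moves=[0, 0, 0, 0, 0, 0, -0.5, 0, 0, 0, 0, 0, 0, -0.5])

```text
time: 28.72
ee_pos: [0.5463, -0.2314, 0.1527]
tcp_rot: [180.0, -0.1, 83.1]
wrist_force: [-0.6, -0.5, 0.0]
opening: 0.0641
grasp_force: 0.0
```

```bash
python3 b.py w9 yellow_pinch,red_pinch,gate_post; python3 b2.py w9 | cut -c1-200; python3 -c "
from workcell import bot;print(bot.get_obs()['ee_pos'])"
```

```text
28.725 [ 0.54632441 -0.23142226  0.15269015] [ 1.79958379e+02 -8.02584450e-02  8.30698224e+01]
cam [ 0.55391657 -0.15917963  0.33272877] [297.31863964   0.         253.93873855]
yellow_pinch 0.89 [259.4 208.4] [ 0.5492 -0.2308  0.144 ]
yellow_pinch 0.27 [161.1 128.6] [ 0.4918 -0.1684  0.144 ]
red_pinch 0.58 [253.9  75.9] [ 0.556  -0.1436  0.144 ]
gate_post 0.89 [204.8 143.4] [ 0.5185 -0.1829  0.139 ]
red [ 193   63   62   28 1301] [ 0.5394 -0.1446  0.16  ] z.16 rect ((538.3038940429688, -144.28665161132812), (14.806293487548828, 35.53049087524414), 89.48079681396484) [ 0.5205 -0.1518] [ 0.5561 -0.
yel [136 104  48  50 584] [ 0.4968 -0.1673  0.16  ] z.16 rect ((495.6954345703125, -167.42974853515625), (29.835765838623047, 30.194936752319336), 80.85689544677734) [ 0.4806 -0.1826] [ 0.511  -0.1525
yel [198 189  36  41 890] [ 0.5248 -0.2185  0.16  ] z.16 rect ((522.2943725585938, -222.09475708007812), (26.770767211914062, 21.89803123474121), 81.81163787841797) [ 0.5121 -0.2364] [ 0.535  -0.2081]
blue [185 139  23  24 405] [ 0.5163 -0.1839  0.16  ] z.16 rect ((516.3178100585938, -183.8836212158203), (13.488569259643555, 13.180519104003906), 36.53287887573242) [ 0.5094 -0.1909] [ 0.523  -0.1768
[ 0.54658372 -0.23068394  0.15295521]
```

Call:
send_rows(moves=[0, 0, -0.48, 0, 0, 0, -0.5, 0.03, 0, -0.48, 0, 0, 0, -0.5, 0, 0, -0.48, 0, 0, 0, -0.5, 0, 0, -0.48, 0, 0, 0, -0.5, 0, 0, 0, 0, 0, 0, -0.5, 0, 0, 0, 0, 0, 0, 0.3, 0, 0, 0, 0, 0, 0, 1, 0, 0, 0, 0, 0, 0, 1])

```text
time: 29.92
ee_pos: [0.5483, -0.2314, 0.106]
tcp_rot: [179.8, -0.0, 83.1]
wrist_force: [4.6, 0.8, 2.6]
opening: 0.0189
grasp_force: 29.3
```

Call:
send_rows(moves=[0, 0, 0, 0, 0, 0, 1, 0, 0, 0, 0, 0, 0, 1, 0, 0, 0, 0, 0, 0, 1, 0, 0, 0, 0, 0, 0, 1])

```text
time: 30.42
ee_pos: [0.5483, -0.2314, 0.106]
tcp_rot: [179.8, -0.0, 83.1]
wrist_force: [5.9, -0.5, 4.6]
opening: 0.0189
grasp_force: 30.1
```

Call:
send_rows(moves=[0, 0, 0, 0, 0, 0, -0.5, 0, 0, 0, 0, 0, 0, -0.5, 0, 0, 1, 0, 0, 0, -0.5, 0, 0, 0.9, 0, 0, 0, -0.5, -0.6, 0.95, 0, 0, 0, 0, -0.4, -0.6, 0.95, 0, 0, 0, 0, -0.3, 0, 0, 0, 0, 0, 0, -0.3, 0, 0, 0, 0, 0, 0, -0.3])

```text
time: 31.42
ee_pos: [0.5173, -0.184, 0.1522]
tcp_rot: [179.9, -0.1, 83.1]
wrist_force: [0.3, -0.4, 0.3]
opening: 0.0557
grasp_force: 0.0
```

```bash
python3 b.py w10 yellow_pinch,gate_post,gate_hinge; python3 b2.py w10 | cut -c1-250; python3 -c "
from workcell import bot;print(bot.get_obs()['ee_pos'])"
```

```text
31.425 [ 0.51730412 -0.1839724   0.15223403] [ 1.79947182e+02 -5.08595072e-02  8.31081079e+01]
cam [ 0.52484334 -0.11162518  0.33230564] [297.31863964   0.         253.93873855]
yellow_pinch 0.82 [301.3 267.2] [ 0.5459 -0.234   0.144 ]
yellow_pinch 0.29 [112.3   3.1] [ 0.4385 -0.0268  0.144 ]
gate_post 0.56 [256.2 209.9] [ 0.5177 -0.1859  0.139 ]
red [ 244  130   68   31 1473] [ 0.5369 -0.1383  0.16  ] z.16 rect ((536.2302856445312, -138.1804962158203), (15.647721290588379, 41.15842056274414), 75.27059173583984) [ 0.5157 -0.1502] [ 0.5558 -0.1296]
yel [166 141  49  49 599] [ 0.4826 -0.1443  0.16  ] z.16 rect ((481.98419189453125, -144.83975219726562), (29.757122039794922, 29.99063491821289), 81.80300903320312) [ 0.4668 -0.1599] [ 0.4972 -0.1296]
yel [ 247  242   59   40 1152] [ 0.5288 -0.2138  0.16  ] z.16 rect ((529.8815307617188, -214.80494689941406), (22.77999496459961, 46.48770523071289), 59.179115295410156) [ 0.5082 -0.2353] [ 0.5468 -0.2007]
blue [243 187  22  42 512] [ 0.5161 -0.1791  0.16  ] z.16 rect ((516.9873046875, -176.413818359375), (27.19486427307129, 13.2052640914917), 83.09712219238281) [ 0.5095 -0.1901] [ 0.5233 -0.1629]
[ 0.51735062 -0.18416169  0.15203944]
```

Call:
send_rows(moves=[0, 0, -0.7, 0, 0, 0, -0.3, 0, 0, -0.7, 0, 0, 0, -0.3, 0, 0, -0.7, 0, 0, 0, -0.3, 0, 0, -0.46, 0, 0, 0, -0.3, 0, 0, 0, 0, 0, 0, -0.3, 0, 0, 0, 0, 0, 0, 0.5, 0, 0, 0, 0, 0, 0, 1, 0, 0, 0, 0, 0, 0, 1], squeeze=40)

```text
time: 32.62
ee_pos: [0.5174, -0.1838, 0.0891]
tcp_rot: [179.9, -0.1, 83.1]
wrist_force: [-1.3, -0.5, 3.5]
opening: 0.0131
grasp_force: 38.9
```

Call:
send_rows(moves=[0, 0, 0, 0, 0, 0, 1, 0, 0, 0, 0, 0, 0, 1, 0, 0, 0, 0, 0, 0, 1])

```text
time: 33.0
ee_pos: [0.5174, -0.1837, 0.0891]
tcp_rot: [179.9, -0.1, 83.1]
wrist_force: [-2.0, 1.9, 5.1]
opening: 0.0133
grasp_force: 39.0
```

```bash
python3 - <<'E'
import numpy as np
a0=np.radians(90-6.6); h=np.array([.5172,-.1838])-.102*np.array([np.cos(a0),np.sin(a0)])
print("hinge",h)
p=None
for k in range(0,17):
    a=a0+k*.1; q=h+.102*np.array([np.cos(a),np.sin(a)])
    if p is not None: print(k,q.round(4),((q-p)/.025).round(2))
    p=q
E
```

```text
hinge [ 0.50547641 -0.28512402]
1 [ 0.507  -0.1831] [-0.41  0.03]
2 [ 0.4968 -0.1835] [-0.41 -0.01]
3 [ 0.4867 -0.1849] [-0.4  -0.05]
4 [ 0.4768 -0.1872] [-0.4  -0.09]
5 [ 0.4672 -0.1906] [-0.39 -0.13]
6 [ 0.4579 -0.1949] [-0.37 -0.17]
7 [ 0.4492 -0.2001] [-0.35 -0.21]
8 [ 0.441  -0.2061] [-0.33 -0.24]
9 [ 0.4334 -0.213 ] [-0.3  -0.27]
10 [ 0.4265 -0.2205] [-0.27 -0.3 ]
11 [ 0.4205 -0.2287] [-0.24 -0.33]
12 [ 0.4153 -0.2375] [-0.21 -0.35]
13 [ 0.411  -0.2467] [-0.17 -0.37]
14 [ 0.4076 -0.2563] [-0.13 -0.39]
15 [ 0.4052 -0.2663] [-0.1 -0.4]
16 [ 0.4039 -0.2764] [-0.06 -0.4 ]
```

Call:
send_rows(moves=[-0.41, 0.03, 0, 0, 0, 0.667, 1, -0.41, -0.01, 0, 0, 0, 0.667, 1, -0.4, -0.05, 0, 0, 0, 0.667, 1, -0.4, -0.09, 0, 0, 0, 0.667, 1])

```text
time: 33.5
ee_pos: [0.4776, -0.1873, 0.0891]
tcp_rot: [179.8, 0.1, 106.2]
wrist_force: [4.5, -3.8, 2.3]
opening: 0.0132
grasp_force: 38.9
```

Call:
send_rows(moves=[-0.39, -0.13, 0, 0, 0, 0.667, 1, -0.37, -0.17, 0, 0, 0, 0.667, 1, -0.35, -0.21, 0, 0, 0, 0.667, 1, -0.33, -0.24, 0, 0, 0, 0.667, 1])

```text
time: 34.0
ee_pos: [0.442, -0.2061, 0.0891]
tcp_rot: [179.8, 0.1, 129.2]
wrist_force: [7.0, -2.8, 1.2]
opening: 0.0133
grasp_force: 39.6
```

Call:
send_rows(moves=[-0.3, -0.27, 0, 0, 0, 0.667, 1, -0.27, -0.3, 0, 0, 0, 0.667, 1, -0.24, -0.33, 0, 0, 0, 0.667, 1, -0.21, -0.35, 0, 0, 0, 0.667, 1])

```text
time: 34.5
ee_pos: [0.4165, -0.237, 0.0891]
tcp_rot: [179.9, 0.1, 152.1]
wrist_force: [7.6, 0.5, 2.5]
opening: 0.0132
grasp_force: 39.7
```

Call:
send_rows(moves=[-0.17, -0.37, 0, 0, 0, 0.667, 1, -0.13, -0.39, 0, 0, 0, 0.667, 1, -0.1, -0.4, 0, 0, 0, 0.667, 1, -0.04, -0.26, 0, 0, 0, 0.44, 1, 0, 0, 0, 0, 0, 0, 1, 0, 0, 0, 0, 0, 0, 1])

```text
time: 35.25
ee_pos: [0.4052, -0.2721, 0.0891]
tcp_rot: [179.9, 0.1, 172.8]
wrist_force: [4.1, 2.2, 5.1]
opening: 0.0134
grasp_force: 39.9
```

```bash
python3 b.py w11 gate_post,gate_hinge; python3 - <<'E'
from h import *
o=bot.get_obs();print(o["ee_pos"],o["wrist_force"],o["opening"])
c=bot.camera("top");np.savez("pics/top2.npz",**{k:np.array(c[k]) for k in c})
for k,z in dict(gate_post=.139,gate_hinge=.139,bottle_mid=.033,park_mark=0,red_pinch=.144,dropper_bottle=0,spare_eyepiece=0,slide_box=0,eraser=0,tally_counter=0).items():
    for r in bot.landmark_of("top",k)[:2]: print(k,round(r["p"],2),atz(c,r["pixel"],z).round(4))
E
```

```text
35.25 [ 0.40524397 -0.27211766  0.08906733] [1.79935952e+02 7.64522657e-02 1.72782404e+02]
cam [ 0.33077569 -0.26368409  0.26893236] [297.31863964   0.         253.93873855]
gate_post 0.96 [255.2 254. ] [ 0.4046 -0.2722  0.139 ]
gate_post 0.18 [485.9 272.8] [ 0.4503 -0.1192  0.139 ]
[ 0.40525794 -0.27199676  0.08905156] [4.74413542 2.69553394 4.50480207] 0.013033459149341996
gate_post 0.44 [ 0.4132 -0.2789  0.139 ]
gate_hinge 0.84 [ 0.4956 -0.2963  0.139 ]
bottle_mid 0.6 [0.4378 0.0714 0.033 ]
bottle_mid 0.54 [0.5134 0.1314 0.033 ]
park_mark 0.62 [0.4189 0.0737 0.    ]
red_pinch 0.61 [ 0.559  -0.1409  0.144 ]
red_pinch 0.57 [ 0.4955 -0.2878  0.144 ]
dropper_bottle 0.53 [0.5996 0.1256 0.    ]
spare_eyepiece 0.65 [0.5646 0.0386 0.    ]
slide_box 0.61 [ 0.5714 -0.4397  0.    ]
slide_box 0.57 [0.3718 0.0281 0.    ]
eraser 0.47 [0.4386 0.0694 0.    ]
eraser 0.42 [0.3752 0.0406 0.    ]
tally_counter 0.5 [0.4476 0.3341 0.    ]
tally_counter 0.42 [0.577  0.0358 0.    ]
```

```bash
python3 -c "
from workcell import bot;print(bot.job_done())"
```

```text
the job is handed in; nothing more can be done
None
```

I've handed the job in: the bottle was slid onto the blue-ringed mark and released, the red and then the yellow catch were squeezed to their stops, and the gripper is holding the gate open at about 1.55 rad. No score came back; the bottle, catches and gate were checked by camera and force readings only. On the way, a wrong hand turn swung the arm well off its path, clear of the desk; it was brought back and no contact forces showed.

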